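# Close up the measuring-arm accessory case

## Task

Press the battery pack, the round probe and the square calibration block down into the foam of the accessory case until each is fully home; any of them may be standing proud. Then swing the lid shut and press down on it firmly for a moment to make sure it is fully closed. Leave the things standing round the case where they are.

Things in the scene. Friction and masses are not known exactly. Their poses are not given: they have to be found in the camera images.
- case: grey hard case 170 (x) x 260 (y) x 65 mm high, lid apart; rubber feet, does not slide. Origin: centre of underside, z up. +x side: lid hinge, roughly to the robot's right (world -y); -x side: carrying handle, 23 mm out. Firm dark foam inside, top at z 58 mm. Modules in a row at x -32 mm: y -78 battery, 0 round probe, +78 square block; styli and spanner behind them are fixed
- hinge (a point): middle of the lid's hinge line, at x = 85, y = 0, z = 65 mm in the case's frame; same axes as the case (the hinge line is the case's y)
- battery_top (a point): centre of the top face of the grey rectangular battery pack, top 60 (case x) x 36 mm (case y); when home its top is 70 mm above the case's underside, 12 mm above the foam and 5 mm above the rim
- battery (a joint): how far the battery pack stands above its home position, in m: 0 is fully home, at most 0.02. It slides straight up and down, the foam grips it: about 5 N to push down, stays where left, hard stop at 0
- probe_top (a point): centre of the flat top of the round steel probe, 36 mm diameter; height when home as for the battery
- probe (a joint): the same for the round probe: m above home, same feel
- cone_top (a point): centre of the top face of the square steel calibration block, 42 x 42 mm (dark shallow dimple in the middle, flat to the touch); height when home as for the battery
- cone (a joint): the same for the square calibration block: m above home, same feel
- lid (a joint): lid angle, rad: 0 shut on the rim, 1.57 upright, at most 1.85. Stiff hinge: stays at any angle, moves at about 3 N. Grey shell 170 x 260, 26 mm thick: shut, its outer face is at z 91 mm; upright, it reaches 170 mm up and 26 mm from the hinge to case +x. Two black snap tabs on its free edge at y +-85 reach 15 mm past its rim. Its lining meets modules over 7 mm proud
- lid_press (a point): point on the lid's outer face, on its centre line, 140 mm from the hinge and 30 mm from the free edge; turns with the lid: its own z points out of the outer face (up when shut), its -x along the lid away from the hinge
- sphere: bystander: white reference ball of 25 mm on a stem and a 52 mm dark steel base, 89 mm high, loose; origin under its centre
- plate: bystander: flat slotted metal plate 70 x 220 x 16 mm lying near the hinge side of the case, loose, 0.6 kg; origin at the centre of its underside, long along its y
- pencup: bystander: black pen cup 72 mm wide with three pens, 128 mm high, loose; origin under its centre

How it is judged:
By the outcome, as a careful person would: the job done as asked, in the order asked, and still so for the second after the job is handed in, with the robot touching nothing.
It also fails if it takes over 51 s, if anything falls off the work surface, if the arm or the gripper's body presses on something with over 40 N, if the wrist force passes 120 N, or if a joint passes its speed limit or range.

## Robot

A 7-joint arm with a two-finger parallel gripper is mounted at the origin on the work surface. World frame = base frame: x ahead of the robot, y to its left, z up, the work surface at z = 0. Lengths are in m, angles in degrees, forces in N, time in s.
With the tool pointing down it reaches from about 0.425 to 0.875 m from the base axis. Payload 4.7 kg.
Tool frame: the origin (TCP) lies at the very end of the fingers, on their centre line; the grasp point (between the pads) lies 19 mm behind it; z points along the fingers, y is the line along which they close (so a half turn about z gives the same grasp; the last joint's range is limited). The gripper opens to 87 mm and grips with 3 to 60 N. Pads are 19 mm wide; open, the fingers measure 117 mm over their backs; the gripper's body (75 mm by 190 mm) begins 51 mm behind the grasp point.
Start: joints at [66.125, 18.392, -4.016, 83.108, 1.295, 78.541, -3.26], TCP at [0.271, -0.591, 0.223] pointing down, gripper open.
Joint ranges: [-163.93, 163.93], [-17.29, 119.83], [-79.2, 71.16], [3.27, 140.29], [-89.18, 269.18], [5.43, 117.66], [-154.24, 154.24]. Speed limits (degrees/s): [147.25, 147.25, 180, 180, 180, 180, 180].

## Interface

Orientations are given as [roll, pitch, yaw] about the fixed x, y, z axes, in that order (R = Rz(yaw) Ry(pitch) Rx(roll)).
In Python, from cell import get_obs, eyes, env gives the robot as it stands.
- The arm moves only by the tool servo_tool, never from a script. Its argument "series" is a list that holds one entry, the list of rows, each a list of 7 numbers: the shift along the tool's x, y, z in units of 300 mm (1.0 is 300 mm), then the turn, a rotation vector about the tool's x, y, z in units of pi rad (1.0 is pi rad), then the opening, from 0 (shut) to 1 (fully open). In form: [[[tx, ty, tz, wx, wy, wz, gripper], ...]]. A call has 1 to 12 rows; each row is the pose to reach, as a shift and turn from the pose commanded when the call began, along the tool's axes at that moment, turning the shorter way round; what a row does not reach only later rows make up. A row lasts 1/12 s, in which the tool goes at most 41.7 mm and 7.16 degrees, less where a joint would pass 70% of its speed; a pose out of reach is approached as far as the arm can. A call with a number of a shift or a turn outside -1 to 1 is refused whole. A call with a gripper value outside its range is refused whole. The fingers move at their own pace and stop on an object; "grip_force" is the grip in N (left out, the last holds). Time passes only in rows, so rows that repeat a pose let the fingers close. It gives the time, the measured TCP pose, the force, the opening and the grip force at its end, in the units of the state.
- get_obs(): the state, without advancing time (a new reading comes with each control period).
- eyes.read_camera(name): name is "scene" or "side" or "wrist"; returns a dict with "frame" (400x640x3 uint8, red, green, blue), "depth" (400x640 float32, m along the optical axis (not along the pixel's ray), 0 where there is no reading), "fx", "fy", "cx", "cy" (pixels), "origin" and "rotation" of the camera in the world; the wrist camera has in their place "mount" (4x4, takes a point from camera to tool coordinates, whose origin is the TCP and whose axes are the flange's). Camera axes: x right, y down, z forward; pixel columns grow to the right and rows downward; lengths in m; the calibration is good to about 2 mm. A picture is of the moment at which its call begins: read the wrist's pose just before it.
- env.sign_off(): hands the job in; it is judged then, once.
The state is a dict: "time_s": time; "qpos": joint angles; "joint_velocities": joint speeds; "effort": joint torques, N m; "tool_pos": TCP position; "tool_rot": TCP orientation; "force": force on the tool from outside, world axes, zero at the start; "wrist_torque": the same for the moment, N m; "grip_width": finger opening in m; "grasp_force": force on a finger pad.
Only numpy, scipy, OpenCV 4.12 (cv2) and the standard library are available. Lean on these libraries where they do the work, as an engineer would, in place of code of your own. Each camera call takes 0.05 s, during which the arm holds its last target. There are 200 camera calls.

## Working session

There is one attempt and no reset: what is moved stays moved. The work goes in short steps, Python scripts to look and compute and a tool call to move; the robot and the scene stay as the last step left them, time stands still between calls to the robot, and variables do not carry over. Pictures are saved under pics/ and viewed, at most 10 in all, crops included, and the job is handed in when it is done.

Besides the shell and the picture viewer there is one more tool, called after "Call:" as name([rows], argument=value, ...), one row to a line, values as JSON. servo_tool: Moves the arm, as the interface text tells. Shifts and turns lie within -1 to 1; 1 stands for 300 mm of shift or pi rad of turn. Its arguments: {"type":"object","properties":{"series":{"type":"array"},"grip_force":{"type":"number"}},"required":["series"]}

```bash
mkdir -p pics
cat > h.py <<'E'
import numpy as np,cv2
from cell import get_obs,eyes,env
from scipy.spatial.transform import Rotation as R
def cam(n):
    o=get_obs(); c=eyes.read_camera(n)
    if 'mount' in c:
        T=np.eye(4);T[:3,:3]=R.from_euler('xyz',o['tool_rot'],degrees=True).as_matrix();T[:3,3]=o['tool_pos']
        M=T@np.array(c['mount']);c['origin']=M[:3,3];c['rotation']=M[:3,:3]
    c['origin']=np.array(c['origin']);c['rotation']=np.array(c['rotation'])
    return c
def cloud(c):
    v,u=np.mgrid[:400,:640];d=c['depth']
    P=np.stack([(u-c['cx'])/c['fx']*d,(v-c['cy'])/c['fy']*d,d],-1)
    return P@c['rotation'].T+c['origin']
def ray(c,u,v,z):
    r=c['rotation']@np.array([(u-c['cx'])/c['fx'],(v-c['cy'])/c['fy'],1]);return c['origin']+r*(z-c['origin'][2])/r[2]
def save(c,n): cv2.imwrite('pics/'+n+'.png',c['frame'][:,:,::-1])
E
python3 - <<'E'
from h import *
import pickle
print(get_obs())
for n in ['scene','side','wrist']:
    c=cam(n);save(c,n+'0');pickle.dump(c,open(n+'0.pkl','wb'));print(n,c['origin'],c['rotation'].round(2).tolist(),c['fx'])
E
```

```text
{'time_s': 0.0, 'qpos': array([66.1261735 , 18.43852495, -4.01500297, 83.17548321,  1.29408888,
       78.54068825, -3.25995802]), 'joint_velocities': array([-0.08519878, -0.05928077, -0.06745385,  0.02209959, -0.02286322,
       -0.09687178, -0.01939099]), 'effort': array([-8.53882921e-04, -4.91287744e+01, -4.04283777e-01, -3.12528419e+01,
       -6.40770094e-02,  4.37431899e-02,  1.55858829e-04]), 'tool_pos': array([ 0.27114504, -0.59013083,  0.22146241]), 'tool_rot': array([-1.79890495e+02,  5.07153750e-03,  2.46829524e+01]), 'force': array([-0.32990131, -0.43496711, -0.12417064]), 'wrist_torque': array([-0.0558573 , -0.03536057,  0.04813457]), 'grasp_force': 0.0, 'grip_width': 0.0869266150146712}
scene [ 0.41728506 -0.36210307  0.76009485] [-146.61, 0.13, -26.82] 402.8462109036439
side [0.35193758 0.75705228 0.81421931] [-132.92, 0.29, -162.09] 487.2345300098064
wrist [ 0.33421014 -0.56153576  0.38481462] [[0.42, -0.88, -0.23], [-0.91, -0.4, -0.1], [-0.0, 0.26, -0.97]] 350.6784584838006
```

View pics/scene0.png

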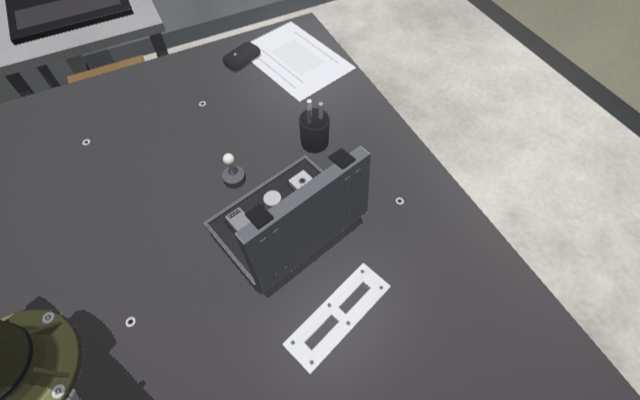

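View pics/side0.png

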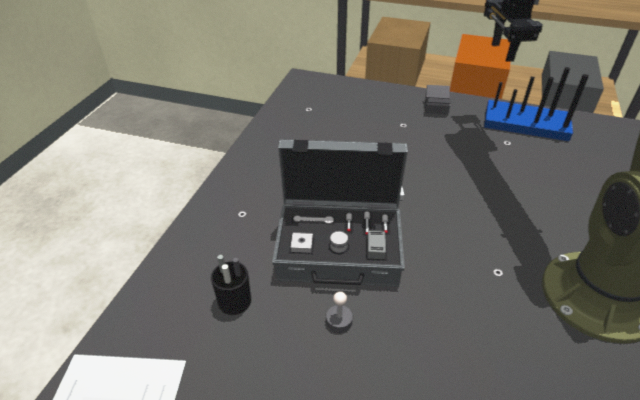

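The scene view shows the lid upright (tabs at about (260,215) and (343,158)), with the plate on the hinge side. In the side view the block is at (302,242), probe (339,241), battery (376,243), handle (338,277), ball (340,300) and cup (232,290). The fixed cameras give rotation as rpy, so I'll convert that and measure.

```bash
sed -i "s/    return c$/    if c['rotation'].size==3: c['rotation']=R.from_euler('xyz',c['rotation'],degrees=True).as_matrix()\n    return c/" h.py
python3 - <<'E'
from h import *
c=cam('side');P=cloud(c)
for n,(u,v) in dict(block=(302,247),blockU=(297,240),probe=(339,238),bat=(376,248),rimFL=(277,263),rimFR=(402,266),rimmid=(310,264),ball=(340,298),cuprim=(232,268),lidTL=(283,146),lidTR=(403,148),table=(420,330)).items():
    print(n,P[v,u].round(4))
# case top rim: cluster
X=P.reshape(-1,3)
m=(abs(X[:,2]-.065)<.003)&(X[:,0]>.3)&(X[:,0]<.9)&(abs(X[:,1]+.1)<.3)
print(m.sum(),cv2.minAreaRect(X[m][:,:2].astype(np.float32)))
for n in ['side','scene']:
    c=cam(n);X=cloud(c).reshape(-1,3)
    b=(X[:,2]>.1)&(X[:,2]<.25)&(X[:,0]>.35)&(X[:,0]<.85)&(X[:,1]>-.4)&(X[:,1]<.2)
    u,v=np.unique((X[b][:,:2]/.02).round().astype(int),axis=0,return_counts=True)
    Y=X[b]; L=Y[(Y[:,2]>.12)]
    print(n,len(L),L.min(0),L.max(0))
    print([(tuple(a*.02),k) for a,k in zip(u,v) if k>15])
E
```

```text
block [0.5979 0.1222 0.0708]
blockU [0.6145 0.1065 0.0706]
probe [0.5293 0.086  0.0832]
bat [0.451  0.0857 0.0785]
rimFL [0.6359 0.1681 0.0581]
rimFR [0.3926 0.102  0.0615]
rimmid [0.571  0.1508 0.0587]
ball [0.4851 0.2319 0.0845]
cuprim [0.7056 0.2257 0.0826]
lidTL [0.6734 0.0097 0.2317]
lidTR [ 0.4394 -0.0521  0.235 ]
table [ 0.3326  0.1958 -0.0015]
987 ((0.5387945771217346, 0.0481611043214798), (0.26473331451416016, 0.1911374032497406), 14.410388946533203)
side 5478 [ 0.4294701  -0.07072812  0.1200007 ] [0.68512787 0.02366021 0.24113124]
[((np.float64(0.44), np.float64(-0.06)), np.int64(405)), ((np.float64(0.44), np.float64(-0.04)), np.int64(57)), ((np.float64(0.46), np.float64(-0.06)), np.int64(420)), ((np.float64(0.46), np.float64(-0.04)), np.int64(57)), ((np.float64(0.46), np.float64(-0.02)), np.int64(30)), ((np.float64(0.48), np.float64(-0.06)), np.int64(305)), ((np.float64(0.48), np.float64(-0.04)), np.int64(136)), ((np.float64(0.48), np.float64(-0.02)), np.int64(40)), ((np.float64(0.5), np.float64(-0.06)), np.int64(131)), ((np.float64(0.5), np.float64(-0.04)), np.int64(340))
[... 2748 characters left out ...]
t64(0.6), np.float64(0.0)), np.int64(18)), ((np.float64(0.62), np.float64(-0.04)), np.int64(339)), ((np.float64(0.62), np.float64(-0.02)), np.int64(193)), ((np.float64(0.62), np.float64(0.0)), np.int64(78)), ((np.float64(0.64), np.float64(-0.04)), np.int64(181)), ((np.float64(0.64), np.float64(-0.02)), np.int64(321)), ((np.float64(0.64), np.float64(0.0)), np.int64(111)), ((np.float64(0.64), np.float64(0.02)), np.int64(47)), ((np.float64(0.66), np.float64(-0.04)), np.int64(29)), ((np.float64(0.66), np.float64(-0.02)), np.int64(421)), ((np.float64(0.66), np.float64(0.0)), np.int64(83)), ((np.float64(0.68), np.float64(-0.02)), np.int64(395)), ((np.float64(0.68), np.float64(0.0)), np.int64(89))]
```

Run:
```python
from h import *
c=cam('side');P=cloud(c)
t=np.radians(14.5)
for n,(u,v) in dict(block=(302,242),probe=(339,239),bat=(376,243)).items():
    z0=np.median(P[v-2:v+6,u-5:u+5,2])
    near=np.zeros((400,640),bool);near[v-22:v+22,u-24:u+24]=1
    m=(near&(abs(P[:,:,2]-z0)<.006)).astype(np.uint8)
    k,l,s,ce=cv2.connectedComponentsWithStats(m);i=1+np.argmax(s[1:,4]);X=P[l==i]
    print(n,z0.round(4),s[i],np.median(X,0).round(4),cv2.minAreaRect(X[:,:2].astype(np.float32)))
# lid planes
for n in ['side','scene']:
    X=cloud(cam(n)).reshape(-1,3)
    b=(X[:,2]>.11)&(X[:,2]<.21)&(X[:,0]>.46)&(X[:,0]<.66)&(X[:,1]>-.4)&(X[:,1]<.1)
    X=X[b]
    for _ in range(4):
        m=np.median(X,0);n_=np.linalg.svd(X-m,full_matrices=False)[2][2];r=(X-m)@n_;X=X[abs(r-np.median(r))<.006]
    if n_[1]>0:n_=-n_
    print(n,len(X),m.round(4),n_.round(4),'tilt',np.degrees(np.arcsin(n_[2])),'yaw',np.degrees(np.arctan2(n_[1],n_[0])))
    Y=cloud(cam(n)).reshape(-1,3);q=(Y[:,2]>.225)&(Y[:,2]<.26)&(Y[:,0]>.38)&(Y[:,0]<.75)&(abs(Y[:,1]+.03)<.12);print('lidtop',cv2.minAreaRect(Y[q][:,:2].astype(np.float32)),Y[q][:,2].max())
c=cam('side');P=cloud(c)
X=P.reshape(-1,3)
for nm,lo,hi,box in [('ball',.065,.1,(.42,.56,.19,.32)),('cup',.06,.14,(.62,.82,.16,.35)),('cuplow',.01,.14,(.62,.82,.16,.35))]:
    m=(X[:,2]>lo)&(X[:,2]<hi)&(X[:,0]>box[0])&(X[:,0]<box[1])&(X[:,1]>box[2])&(X[:,1]<box[3]);print(nm,m.sum(),X[m].min(0).round(3),X[m].max(0).round(3))
```

```text
block 0.0705 [291 233  22  18 328] [0.6044 0.1064 0.0702] ((0.6048266291618347, 0.10425610840320587), (0.04196497052907944, 0.04452454671263695), 14.760207176208496)
probe 0.0829 [331 232  18  15 203] [0.5285 0.0872 0.0828] ((0.5284220576286316, 0.08547743409872055), (0.035461001098155975, 0.03577001765370369), 14.592633247375488)
bat 0.0782 [368 231  18  24 398] [0.4536 0.0684 0.078 ] ((0.4541795551776886, 0.06544597446918488), (0.03558756783604622, 0.06202632188796997), 13.760555267333984)
side 3269 [ 0.5593 -0.0326  0.1628] [ 0.2451 -0.9653  0.09  ] tilt 5.1628581112803795 yaw -75.75132431879534
lidtop ((0.5558709502220154, -0.020123697817325592), (0.25928348302841187, 0.046203333884477615), 14.4560546875) 0.24057331054161768
scene 3311 [ 0.5521 -0.0521  0.1645] [ 0.247  -0.9649  0.0892] tilt 5.116211292000686 yaw -75.64076849232826
lidtop ((0.5590218305587769, -0.02401018887758255), (0.260416179895401, 0.04414396360516548), 14.412202835083008) 0.24395941648603703
ball 142 [0.474 0.216 0.069] [0.498 0.239 0.088]
cup 1200 [0.621 0.161 0.06 ] [0.738 0.28  0.129]
cuplow 1896 [0.62 0.16 0.01] [0.738 0.28  0.129]
```

Run:
```python
import cv2
a=cv2.imread('pics/side0.png')[130:340,180:440];cv2.imwrite('pics/crop.png',cv2.resize(a,None,fx=2.8,fy=2.8,interpolation=2))
```

```text
(no output)
```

View pics/crop.png

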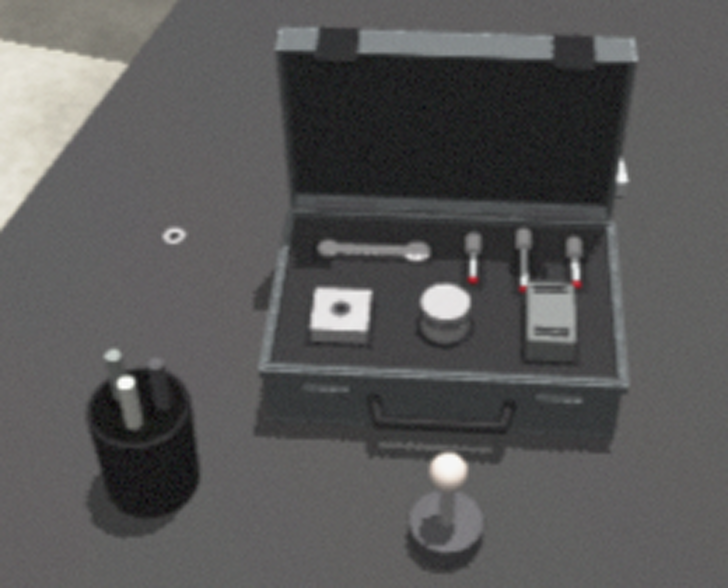

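The crop shows the battery and probe standing proud, with the block near home. The lid leans about 5° toward closing, and the ball and cup stand on the handle side. Next, a helper to plan rows.

```bash
cat > plan.py <<'E'
import numpy as np,sys
from scipy.spatial.transform import Rotation as R
def rel(p0,r0,p1,r1):
    A=R.from_euler('xyz',r0,degrees=True);B=R.from_euler('xyz',r1,degrees=True)
    print((A.inv().apply(np.array(p1)-p0)/.3).round(4),((A.inv()*B).as_rotvec()/np.pi).round(4))
E
python3 - <<'E'
from plan import rel
D=lambda y:[180,0,y]
rel([.271,-.591,.223],D(24.68),[.42,-.36,.36],D(60))
rel([.42,-.36,.36],D(60),[.47,-.12,.36],D(104.4))
rel([.47,-.12,.36],D(104.4),[.4542,.0657,.15],D(104.4))
E
```

```text
[ 0.7728 -0.4923 -0.4567] [ 0.      0.     -0.1962]
[ 0.7762 -0.2557 -0.    ] [ 0.      0.     -0.2467]
[0.6127 0.1029 0.7   ] [0. 0. 0.]
```

Call:
servo_tool([
  [[0.1,0,-0.4567,0,0,-0.04,0],[0.2,-0.1,-0.4567,0,0,-0.08,0],[0.3,-0.2,-0.4567,0,0,-0.12,0],[0.7728,-0.4923,-0.4567,0,0,-0.1962,0],[0.7728,-0.4923,-0.4567,0,0,-0.1962,0],[0.7728,-0.4923,-0.4567,0,0,-0.1962,0],[0.7728,-0.4923,-0.4567,0,0,-0.1962,0],[0.7728,-0.4923,-0.4567,0,0,-0.1962,0],[0.7728,-0.4923,-0.4567,0,0,-0.1962,0],[0.7728,-0.4923,-0.4567,0,0,-0.1962,0]],
])

```text
time_s: 1.43
tool_pos: [0.4234, -0.3557, 0.361]
tool_rot: [179.8, -0.0, 60.5]
force: [0.4, 0.3, 0.6]
grip_width: 0.0285
grasp_force: 0.0
```

Call:
servo_tool([
  [[0.7762,-0.2557,0,0,0,-0.2467,0],[0.7762,-0.2557,0,0,0,-0.2467,0],[0.7762,-0.2557,0,0,0,-0.2467,0],[0.7762,-0.2557,0,0,0,-0.2467,0],[0.7762,-0.2557,0,0,0,-0.2467,0],[0.7762,-0.2557,0,0,0,-0.2467,0],[0.7762,-0.2557,0,0,0,-0.2467,0],[0.7762,-0.2557,0,0,0,-0.2467,0],[0.7762,-0.2557,0,0,0,-0.2467,0]],
])

```text
time_s: 2.18
tool_pos: [0.47, -0.1217, 0.3594]
tool_rot: [-180.0, 0.1, 104.2]
force: [-0.1, -0.4, -0.2]
grip_width: 0.0005
grasp_force: 0.0
```

Call:
servo_tool([
  [[0.6127,0.1029,0.2,0,0,0,0],[0.6127,0.1029,0.2,0,0,0,0],[0.6127,0.1029,0.2,0,0,0,0],[0.6127,0.1029,0.2,0,0,0,0],[0.6127,0.1029,0.2,0,0,0,0],[0.6127,0.1029,0.7,0,0,0,0],[0.6127,0.1029,0.7,0,0,0,0],[0.6127,0.1029,0.7,0,0,0,0],[0.6127,0.1029,0.7,0,0,0,0],[0.6127,0.1029,0.7,0,0,0,0],[0.6127,0.1029,0.7,0,0,0,0]],
])

```text
time_s: 3.1
tool_pos: [0.4542, 0.0642, 0.149]
tool_rot: [-179.9, -0.1, 104.2]
force: [0.7, 0.7, 0.6]
grip_width: 0.0004
grasp_force: 0.0
```

Run:
```python
from h import *
o=get_obs();print(o['tool_pos'],o['tool_rot'],o['force'])
c=cam('wrist');save(c,'w1')
```

```text
[0.4542234  0.06420436 0.14895411] [-1.79857019e+02 -7.01211301e-02  1.04186290e+02] [0.70581669 0.67224616 0.6106319 ]
```

View pics/w1.png

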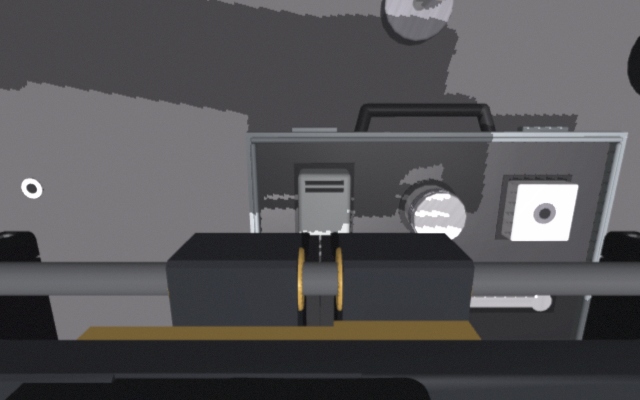

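The wrist view shows the fingers centred over the battery column at (322,205), square to the case edges. Now pressing the battery.

Call:
servo_tool([
  [[0,0,0.1,0,0,0,0],[0,0,0.18,0,0,0,0],[0,0,0.22,0,0,0,0],[0,0,0.235,0,0,0,0],[0,0,0.245,0,0,0,0],[0,0,0.255,0,0,0,0],[0,0,0.26,0,0,0,0],[0,0,0.265,0,0,0,0],[0,0,0.27,0,0,0,0],[0,0,0.27,0,0,0,0]],
])

```text
time_s: 3.98
tool_pos: [0.4562, 0.0655, 0.0704]
tool_rot: [179.9, 0.1, 104.4]
force: [-2.5, -3.4, 11.8]
grip_width: 0.0007
grasp_force: 5.9
```

Call:
servo_tool([
  [[0,0,0.007,0,0,0,0],[0,0,0.013,0,0,0,0],[0,0,0.02,0,0,0,0],[0,0,0.02,0,0,0,0],[0,0,0.02,0,0,0,0]],
])

```text
time_s: 4.4
tool_pos: [0.4564, 0.0655, 0.0699]
tool_rot: [-179.9, 0.3, 104.4]
force: [-21.9, -5.5, 63.3]
grip_width: 0.0001
grasp_force: 31.5
```

Run:
```python
from plan import rel
D=[180,0,104.4]
rel([.4542,.0657,.063],D,[.5285,.0853,.12],D)
rel([.5285,.0853,.063],D,[.6045,.1045,.12],D)
```

```text
[ 0.0017  0.2561 -0.19  ] [0. 0. 0.]
[-0.001   0.2613 -0.19  ] [0. 0. 0.]
```

The battery is home: z = 70 mm and a hard stop at 63 N. Next, the probe.

Call:
servo_tool([
  [[0,0,-0.1,0,0,0,0],[0,0,-0.19,0,0,0,0],[0,0.12,-0.19,0,0,0,0],[0,0.2561,-0.19,0,0,0,0],[0,0.2561,-0.19,0,0,0,0],[0,0.2561,-0.1,0,0,0,0],[0,0.2561,-0.075,0,0,0,0],[0,0.2561,-0.055,0,0,0,0],[0,0.2561,-0.04,0,0,0,0],[0,0.2561,-0.025,0,0,0,0],[0,0.2561,-0.01,0,0,0,0],[0,0.2561,-0.004,0,0,0,0]],
])

```text
time_s: 5.4
tool_pos: [0.5286, 0.0857, 0.07]
tool_rot: [-179.9, 0.2, 104.4]
force: [-22.9, -3.6, 59.1]
grip_width: -0.0
grasp_force: 29.4
```

Call:
servo_tool([
  [[0,0,0.004,0,0,0,0],[0,0,0.004,0,0,0,0],[0,0,0.004,0,0,0,0]],
])

```text
time_s: 5.65
tool_pos: [0.5286, 0.0857, 0.07]
tool_rot: [-179.9, 0.3, 104.4]
force: [-22.3, -3.4, 52.7]
grip_width: 0.0006
grasp_force: 26.6
```

Probe home. Next, the block.

Call:
servo_tool([
  [[0,0,-0.1,0,0,0,0],[0,0,-0.19,0,0,0,0],[0,0.12,-0.19,0,0,0,0],[0,0.2613,-0.19,0,0,0,0],[0,0.2613,-0.19,0,0,0,0],[0,0.2613,-0.1,0,0,0,0],[0,0.2613,-0.06,0,0,0,0],[0,0.2613,-0.03,0,0,0,0],[0,0.2613,-0.018,0,0,0,0],[0,0.2613,-0.008,0,0,0,0],[0,0.2613,0,0,0,0,0],[0,0.2613,0,0,0,0,0]],
])

```text
time_s: 6.65
tool_pos: [0.6036, 0.104, 0.0702]
tool_rot: [-179.8, 0.3, 104.4]
force: [-20.1, -6.0, 45.1]
grip_width: 0.0003
grasp_force: 22.0
```

Call:
servo_tool([
  [[0,0,-0.1,0,0,0,0],[0,0,-0.3,0,0,0,0],[0,0,-0.5,0,0,0,0],[0,-0.2,-0.9,0,0,0,0],[0,-0.2,-0.9,0,0,0,0],[0,-0.2,-0.9,0,0,0,0],[0,-0.2,-0.9,0,0,0,0],[0,-0.2,-0.9,0,0,0,0],[0,-0.2,-0.9,0,0,0,0],[0,-0.2,-0.9,0,0,0,0]],
])

```text
time_s: 7.48
tool_pos: [0.5464, 0.0894, 0.3325]
tool_rot: [180.0, 0.1, 104.4]
force: [-0.2, -0.0, -0.5]
grip_width: 0.0005
grasp_force: 0.0
```

Run:
```python
from h import *
o=get_obs();print(o['tool_pos'],o['tool_rot'],o['force'],o['qpos'])
P=cloud(cam('side'))
for n,(u,v) in dict(block=(302,242),probe=(339,243),bat=(376,246)).items(): print(n,np.median(P[v-3:v+4,u-4:u+5].reshape(-1,3),0))
c=cam('wrist');save(c,'w2');X=cloud(c).reshape(-1,3)
print(((X[:,2]>.1)&(X[:,1]<.1)).sum())
```

```text
[0.54639541 0.08939452 0.33248571] [1.79981235e+02 1.00238095e-01 1.04374536e+02] [-0.23697764 -0.03563464 -0.52076937] [ 29.78368494   8.43832614 -46.75056613  85.31114371   6.23792375
  88.87672534  -2.40216263]
block [0.60329531 0.10649878 0.06800742]
probe [0.52889271 0.08532395 0.06810808]
bat [0.45332759 0.07099827 0.06808024]
5826
```

View pics/w2.png

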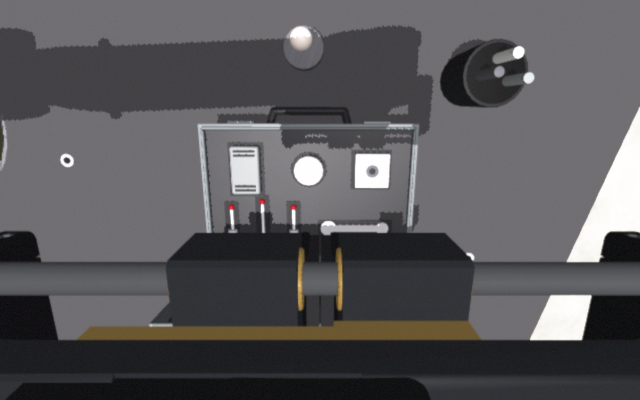

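The wrist view shows all three modules at the same height, and the ball at (303,45) and cup at (490,75) are untouched. Next I go over and behind the lid.

Call:
servo_tool([
  [[-0.64,-0.06,-0.05,0,0,0,0],[-0.64,-0.06,-0.05,0,0,0,0],[-0.64,-0.06,-0.05,0,0,0,0],[-0.64,-0.06,-0.05,0,0,0,0],[-0.64,-0.06,-0.05,0,0,0,0],[-0.64,-0.06,-0.05,0,0,0,0],[-0.64,-0.06,0.42,0,0,0,0],[-0.64,-0.06,0.42,0,0,0,0],[-0.64,-0.06,0.42,0,0,0,0],[-0.64,-0.06,0.42,0,0,0,0],[-0.64,-0.06,0.42,0,0,0,0],[-0.64,-0.06,0.42,0,0,0,0]],
])

```text
time_s: 8.58
tool_pos: [0.5763, -0.1001, 0.2049]
tool_rot: [-179.8, -0.1, 104.4]
force: [1.2, 0.3, 1.3]
grip_width: 0.0005
grasp_force: 0.0
```

Run:
```python
from h import *
o=get_obs();print(o['tool_pos'],o['tool_rot'],o['force'])
d=o['tool_pos'][:2]-np.array([.5582,-.0282]);print('r',d@[-.2487,.9686],'q',d@[.9686,.2487])
r0,z0=-.0746,.207
for th in [86,84,80,76,70,64,58,52,46,40,34,28,22,17,12,8,5,3,1,0]:
    t=np.radians(th);c,s=np.cos(t),np.sin(t)
    print(th,round((.14*c-.026*s-.0095-r0)/.3,3),round(-(.065+.14*s+.026*c-z0)/.3,3))
save(cam('side'),'s2')
```

```text
[ 0.57625528 -0.10010632  0.20488559] [-1.79829859e+02 -1.34540106e-01  1.04440420e+02] [1.18055746 0.3300141  1.33197337]
r -0.07413881176751634 q -0.0003947585929901175
86 0.163 0.002
84 0.18 0.0
80 0.213 -0.001
76 0.246 -0.0
70 0.295 0.005
64 0.344 0.016
58 0.391 0.032
52 0.436 0.052
46 0.479 0.077
40 0.519 0.107
34 0.555 0.141
28 0.588 0.178
22 0.617 0.218
17 0.638 0.254
12 0.655 0.292
8 0.667 0.323
5 0.674 0.346
3 0.678 0.362
1 0.682 0.379
0 0.684 0.387
```

View pics/s2.png

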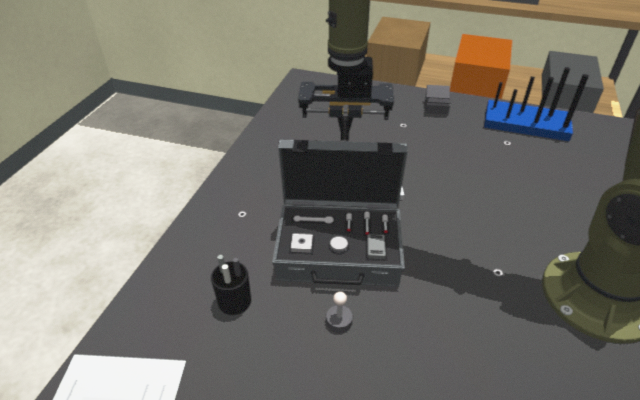

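The fingers are behind the lid at its centre (345,125), and the modules are flush. Swinging the lid now.

Call:
servo_tool([
  [[0.09,0,0,0,0,0,0],[0.14,0,0,0,0,0,0],[0.165,0,0,0,0,0,0],[0.19,0,0,0,0,0,0],[0.215,0,0,0,0,0,0],[0.245,0,0,0,0,0,0],[0.27,0,0.003,0,0,0,0],[0.295,0,0.006,0,0,0,0],[0.32,0,0.011,0,0,0,0],[0.345,0,0.017,0,0,0,0]],
])

```text
time_s: 9.47
tool_pos: [0.5512, 0.0002, 0.2011]
tool_rot: [-180.0, -0.0, 104.4]
force: [2.4, -1.5, 1.1]
grip_width: 0.0005
grasp_force: 1.3
```

Call:
servo_tool([
  [[0.023,0,0.007,0,0,0,0],[0.046,0,0.015,0,0,0,0],[0.069,0,0.025,0,0,0,0],[0.091,0,0.035,0,0,0,0],[0.113,0,0.047,0,0,0,0],[0.134,0,0.06,0,0,0,0],[0.154,0,0.075,0,0,0,0],[0.174,0,0.09,0,0,0,0],[0.192,0,0.107,0,0,0,0],[0.21,0,0.124,0,0,0,0],[0.227,0,0.142,0,0,0,0],[0.243,0,0.161,0,0,0,0]],
])

```text
time_s: 10.47
tool_pos: [0.533, 0.0708, 0.1526]
tool_rot: [-180.0, -0.0, 104.4]
force: [-0.2, -1.9, 0.5]
grip_width: 0.0005
grasp_force: 0.8
```

Run:
```python
from h import *
save(cam('side'),'s3')
```

```text
(no output)
```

View pics/s3.png

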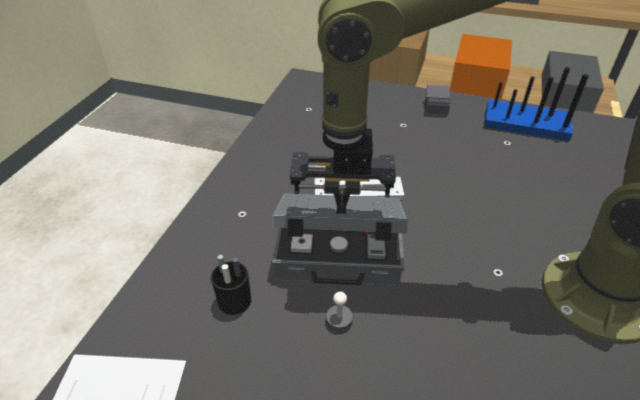

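The lid is part closed and following the fingers, and the ball and cup haven't moved. Closing the rest of the way.

Call:
servo_tool([
  [[0.015,0,0.02,0,0,0,0],[0.029,0,0.04,0,0,0,0],[0.04,0,0.058,0,0,0,0],[0.05,0,0.076,0,0,0,0],[0.059,0,0.095,0,0,0,0],[0.067,0,0.114,0,0,0,0],[0.079,0,0.145,0,0,0,0],[0.086,0,0.168,0,0,0,0],[0.09,0,0.184,0,0,0,0],[0.094,0,0.201,0,0,0,0],[0.096,0,0.209,0,0,0,0],[0.096,0,0.212,0,0,0,0]],
])

```text
time_s: 11.52
tool_pos: [0.526, 0.0981, 0.0911]
tool_rot: [-179.9, 0.1, 104.4]
force: [-6.9, -3.4, 21.6]
grip_width: 0.0005
grasp_force: 10.6
```

Call:
servo_tool([
  [[0,0,0.005,0,0,0,0],[0,0,0.01,0,0,0,0],[0,0,0.013,0,0,0,0],[0,0,0.013,0,0,0,0],[0,0,0.013,0,0,0,0],[0,0,0.013,0,0,0,0],[0,0,0.013,0,0,0,0],[0,0,0.013,0,0,0,0],[0,0,0.013,0,0,0,0],[0,0,0.013,0,0,0,0],[0,0,0.013,0,0,0,0],[0,0,0.013,0,0,0,0]],
])

```text
time_s: 12.52
tool_pos: [0.5261, 0.0982, 0.0908]
tool_rot: [-179.9, 0.2, 104.4]
force: [-14.0, -4.3, 38.9]
grip_width: 0.0007
grasp_force: 19.6
```

Call:
servo_tool([
  [[0,0,-0.01,0,0,0,0],[0,0,-0.1,0,0,0,0],[0,0,-0.25,0,0,0,0],[0,0,-0.6,0,0,0,0],[0,0,-0.6,0,0,0,0],[0,0,-0.6,0,0,0,0],[0,0,-0.6,0,0,0,0],[0,0,-0.6,0,0,0,0]],
])

```text
time_s: 13.18
tool_pos: [0.5267, 0.0986, 0.2667]
tool_rot: [179.9, 0.0, 104.4]
force: [-1.0, 0.1, -1.0]
grip_width: 0.0005
grasp_force: 0.0
```

Run:
```python
from h import *
c=cam('side');save(c,'s4');P=cloud(c);X=P.reshape(-1,3)
q=X[:,:2]-[.5371,.0541];cx=q@[.2487,-.9686];cy=q@[.9686,.2487]
for a in [-80,-60,-30,0,40,75]:
    m=(abs(cx*1e3-a)<5)&(abs(abs(cy)-.09)<.03)&(X[:,2]>.05)&(X[:,2]<.13);print(a,m.sum(),np.median(X[m][:,2]))
m=(X[:,2]>.069)&(X[:,2]<.1)&(X[:,0]>.42)&(X[:,0]<.56)&(X[:,1]>.2)&(X[:,1]<.32);print(X[m].min(0),X[m].max(0))
```

```text
-80 530 0.08423065701282278
-60 229 0.08934680907461523
-30 205 0.08916543427528223
0 191 0.0889776053492608
40 181 0.08911664792766394
75 171 0.0884842740570918
[0.47431814 0.21577383 0.07075774] [0.49771011 0.23926031 0.0886399 ]
```

View pics/s4.png

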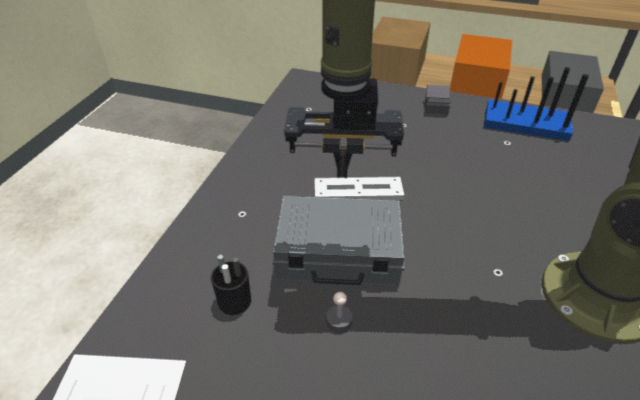

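The lid is flat and shut at about 89–90 mm all over (camera bias about -2 mm), the surroundings are unchanged and the arm is clear.

```bash
python3 -c "
from cell import env
print(env.sign_off())"
```

```text
the job is handed in; nothing more can be done
None
```

The battery, probe and block are pressed fully home, the lid is shut and was pressed at about 39 N for nearly a second, and the ball, cup and plate were left alone; I handed the job in at about 13 s, but sign-off returned no verdict.

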